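# Release and lift out the reamer cassette

## Robot

A 6-joint arm with a two-finger parallel gripper is mounted at the origin on the work surface. World frame = base frame: x ahead of the robot, y to its left, z up, the work surface at z = 0. Lengths are in m, angles in rad, forces in N, time in s.
With the tool pointing down it reaches from about 0.425 to 0.95 m from the base axis. Payload 3.5 kg.
Tool frame: the origin (TCP) lies midway between the tips of the shut fingers; the grasp point (between the pads) lies grasp_offset behind it (grasp_offset is the distance from the TCP to the grasp point, in m); z points along the fingers, y is the direction in which the jaws open and shut (so a half turn about z gives the same grasp; the last joint's range is limited). The gripper opens to 85 mm and grips with 20 to 120 N. Pads are 22 mm wide; open, the fingers measure 114 mm over their backs; the gripper's body (76 mm by 85 mm) begins 54 mm behind the grasp point. The pads swing forward as they close: fully open they stand 13 mm farther back than shut.
Start: joints at [-1.489, 0.286, 1.577, -0, 1.279, -0.15], TCP at [0.155, -0.657, 0.231] pointing down, gripper open.
Joint ranges: [-2.77, 2.77], [-0.9, 2.22], [0.21, 2.48], [-1.53, 4.67], [0.24, 2.81], [-2.84, 2.84]. Speed limits (rad/s): [2.79, 2.79, 3.14, 3.14, 3.14, 3.14].

## Interface

Orientations are given as a unit quaternion [x, y, z, w].
In Python, from plant import * gives the robot as it stands.
- The arm moves only by the tool jog_arm, never from a script. Its argument "targets" is text: rows parted by semicolons, each of 7 numbers parted by spaces: the shift along the world's x, y, z in mm, then the turn, a rotation vector about the world's x, y, z in degrees, then the gripper's target within -1 to 1 (fully open at 1, half-way at 0, shut at -1). A call has 1 to 10 rows; each row shifts and turns the pose as measured when the row begins; what a row does not reach is not made up. A row lasts 1/12 s, in which the tool goes at most 41.7 mm and 7.16 degrees, less where a joint would pass 70% of its speed; a pose out of reach is approached as far as the arm can. A call with a gripper value outside its range is refused whole. The fingers move at their own pace and stop on an object; "force" is the grip in N (left out, the last holds). Time passes only in rows, so rows that do not move let the fingers close. It gives the time, the measured TCP pose, the force and the opening at its end, in the units of the state.
- get_state(): the state, without advancing time (a new reading comes with each control period).
- read_camera(name): name is "scene" or "top" or "wrist"; returns a dict with "pixels" (480x640x3 uint8, blue, green, red), "mtx" (3x3 intrinsics, pixels), "world_from_camera" (4x4, takes a point from camera to world coordinates). Camera axes: x right, y up, looking along -z (the intrinsics and any distortion apply to the point x, -y, -z); pixel columns grow to the right and rows downward; lengths in m; the calibration is good to about 2 mm. A picture is of the moment at which its call begins. There is no depth.
- sign_off(): hands the job in, once; it reports no verdict.
Trained networks look in a picture, given as the dict that the camera call returned (one of the last four; its "shot" number tells which), for a name from the list of things; names that differ only in an ending like _2 or _b are one class to them, and where a whole thing is asked for, a point or a joint stands for the part that bears it (a point fixed in the world has none). Each returns a list of dicts, best first, with "p" (0 to 1); they miss things now and then, are a little off and sometimes report something else, mostly with a low value. They report only what shows in the picture. A call takes as long as a camera call. They do not tell look-alikes from the thing itself.
- spot_in(target, picture): "uv" ([column, row] in pixels, amid what is visible of it).
- silhouettes(target, picture): "mask" (480x640 bool, what is visible of it) and "uv" ([column, row] in pixels, amid what is visible of it).
- mark_of(target, picture): "uv" ([column, row] in pixels: a listed point, or the origin of a listed thing).
The state is a dict: "time": time; "qpos": joint angles; "dq": joint speeds; "joint_efforts": joint torques, N m; "eef_pos": TCP position; "tcp_rot": TCP orientation; "contact_force": force on the tool from outside, world axes, zero at the start; "wrist_torque": the same for the moment, N m; "opening": opening from 0.0 (shut) to 1.0 (fully open).
Only numpy, scipy, OpenCV 4.12 (cv2) and the standard library are available. Lean on these libraries where they do the work, as an engineer would, in place of code of your own. Each camera call takes 0.05 s, during which the arm holds its last target.

## Task

One of the three cassettes locked in the dock carries three slim reamer shanks: turn the dock's detented release sleeve from 0 to the number of that cassette's bay (one, two or three dots), which frees that bay. Then pinch the cassette's two opposed spring catches together and lift it straight out until its foot is more than 12 cm above the shelf. Finish still holding it there, upright, still and by its pinched catches, with the sleeve left at its number, the other two cassettes seated and the things lying around not disturbed.

Things in the scene. Friction and masses are not known exactly. Their poses are not given: they have to be found in the camera images.
- dock: Fixed steel dock, 128 mm (x) by 340 mm (y), base plate 10 mm thick. Origin: centre of its underside on the shelf; x points away from the robot (yaw within 0.2 rad), y left, z up. Three bays in a row along y: y -104, -38, +28 mm. Steel rails before and behind them are 50 mm high, a brass lock bar behind (x 33 to 47 mm) 64 mm high. At y +128 mm a grey housing, 50 mm high, carries the release sleeve.
- bay1 (a point): Centre of the floor of bay 1 (one white dot before and behind it on the base plate), 10 mm above the shelf; axes as the dock's.
- bay2 (a point): Centre of the floor of bay 2 (two white dots), 10 mm above the shelf.
- bay3 (a point): Centre of the floor of bay 3 (three white dots), nearest the sleeve, 10 mm above the shelf.
- sleeve (a joint): Release sleeve, rad, growing clockwise seen from above. Detents at 0 (dash: all bays locked, the start within 0.08), 0.45 (1 dot), 0.90 (2), 1.35 (3); stops 0.15 beyond the ends. A detent yields at about 0.12 N m and draws the sleeve in when let go near it. The lock bar holds down a stud of every cassette but the one in the bay of that number; within 0.08 rad it is free.
- sleeve_grip (a point): On the sleeve's upright axis, 86 mm above the shelf: put the grasp point here. A knurled skirt 52 mm across (z 52 to 65 mm) with a pointer nose; above it a grip with two flats 32 mm apart, 44 mm wide, z 65 to 101 mm. The point's x axis lies along the nose, square to the flats (close the fingers along x); at sleeve value v it stands at dock yaw + 0.675 - v. Scale dots: on the housing top.
- reamer_cassette: Aluminium cassette, 0.24 to 0.48 kg, three round reamer shanks (8 mm thick) standing in a row out of its top; starts in any bay. Origin: centre of its underside, axes as the dock's. Foot 58 x 40 x 14 mm, body 36 (x) x 40 (y) mm up to 90 mm, shanks to 120 mm. Sits 10 mm above the shelf with about 1.3 mm play all round and 2 mm upwards; must rise straight by 60 mm to leave the dock.
- reamer_grip (a point): On the middle axis of the reamer cassette, 84 mm above its underside: put the grasp point here and close along the cassette's x axis. Here stand the ribbed tops of its two steel catch plates, on its near (-x) and far (+x) sides, 22 mm wide (y), 18 to 98 mm above the underside, 58 mm over their outer faces at rest, 46 mm fully pinched; their teeth hook under the dock's rails.
- reamer_cassette_near (a joint): Inward travel of the near (-x) catch of the reamer cassette, m: 0 sprung out, 0.006 fully pinched; 2.5 N to start, 5.5 N to bottom; its tooth clears the dock's rail beyond 0.003.
- reamer_cassette_far (a joint): Inward travel of the far (+x) catch of the reamer cassette, m, as the near one.
- blade_cassette: The same cassette and catches, but carrying two upright flat blades (28 by 4 mm), up to 116 mm above its underside. To stay seated. Origin: centre of its underside.
- collet_cassette: The same cassette and catches, but carrying one thick round collet (29 mm across), up to 116 mm. To stay seated. Origin: centre of its underside.
- hammer: Bystander: soft hammer with copper head (34 mm across, 75 mm) and wooden handle, 200 mm long, lying before the dock, 34 mm high. Origin: on the shelf under mid-handle, head towards its +x.
- sine_block: Bystander: aluminium sine block 100 by 25 by 36 mm behind the dock. Origin under its centre.
- clamp: Bystander: rusty cast-iron tailstock clamp, 90 by 50 by 62 mm, to the left. Origin under its centre.
- reamer_tube: Bystander: reamer in a clear tube with square end caps, 182 by 26 by 26 mm, to the right. Origin under its centre.
- vee_block: Bystander: steel vee block 50 by 45 by 38 mm behind the dock. Origin under its centre.
- chuck_key: Bystander: T-shaped chuck key, about 110 by 90 by 18 mm, before the sleeve. Origin on the shelf under its shank.
Not all that is in view belongs to the job. Leave any red look-alike of the reamer_cassette alone. What is shaped like the collet_cassette but green is not meant.

How it is judged:
On the way, in this order (a step that is already met when the one before it is completed fails the run):
1. the sleeve is set to the number of the bay in which the reamer cassette sits (((distance between reamer_cassette and bay1 below 0.012 m and value of joint sleeve between 0.35 and 0.55 rad) or (distance between reamer_cassette and bay2 below 0.012 m and value of joint sleeve between 0.8 and 1 rad) or (distance between reamer_cassette and bay3 below 0.012 m and value of joint sleeve between 1.25 and 1.45 rad))), for 0.2 s.
2. both catches of the reamer cassette are pinched in while it is in its bay (value of joint each of reamer_cassette_near, reamer_cassette_far above 0.003 m and height (world z) of reamer_cassette below 0.04 m), for 0.1 s.
At the end, for the whole second after the job is handed in: Reamer cassette held still and upright (0.2 rad) by fingers, catches pinched over 3 mm, underside over 120 mm above the shelf, touching neither dock nor cassettes; sleeve within 0.1 rad of the emptied bay's number; other cassettes within 12 mm, bystanders within 30 mm of their starts (height (world z) of reamer_cassette above 0.12 m and angle between reamer_cassette's own z axis and vertical below 0.2 rad and linear speed of reamer_cassette below 0.03 m/s and angular speed of reamer_cassette below 0.3 rad/s and value of joint each of reamer_cassette_near, reamer_cassette_far above 0.003 m and contact force between the fingers and reamer_cassette above 3 N and contact force between reamer_cassette and dock below 0.3 N and contact force between reamer_cassette and blade_cassette below 0.3 N and contact force between reamer_cassette and collet_cassette below 0.3 N and ((value of joint sleeve between 0.35 and 0.55 rad and distance between each of blade_cassette, collet_cassette and bay1 above 0.03 m) or (value of joint sleeve between 0.8 and 1 rad and distance between each of blade_cassette, collet_cassette and bay2 above 0.03 m) or (value of joint sleeve between 1.25 and 1.45 rad and distance between each of blade_cassette, collet_cassette and bay3 above 0.03 m)) and distance of each of blade_cassette, collet_cassette from where it was at the start of the episode below 0.012 m and distance of each of hammer, sine_block, clamp, reamer_tube, vee_block, chuck_key from where it was at the start of the episode below 0.03 m); the arm keeps its last pose, push and grip.
It fails at once if another cassette is pulled out of its seat (moved 15 mm) (distance of any of blade_cassette, collet_cassette from where it was at the start of the episode above 0.015 m).
It fails at once if a bystander is pushed more than 40 mm (distance of any of hammer, sine_block, clamp, reamer_tube, vee_block, chuck_key from where it was at the start of the episode above 0.04 m).
It also fails if it takes over 40 s, if anything falls off the work surface, if the arm or the gripper's body presses on something with over 40 N, if the wrist force passes 120 N, or if a joint passes its speed limit or range.

## Working session

There is one attempt and no reset: what is moved stays moved. The work goes in short steps, Python scripts to look and compute and a tool call to move; the robot and the scene stay as the last step left them, time stands still between calls to the robot, and variables do not carry over. Pictures are saved under pics/ and viewed, and the job is handed in when it is done.

Besides the shell and the picture viewer there is one more tool, called after "Request:" as name(argument=value, ...) on one line, values as JSON. jog_arm: Moves the arm, as the interface text tells. Its arguments: {"type":"object","properties":{"targets":{"type":"string"},"force":{"type":"number"}},"required":["targets"]}

```bash
mkdir -p pics; ls
python3 - <<'E'
from plant import *
import cv2
s=get_state()
print({k:(v if not hasattr(v,'__len__') else [round(float(x),4) for x in v]) for k,v in s.items()})
for n in ("scene","top"):
    p=read_camera(n); cv2.imwrite(f"pics/{n}0.png",p["pixels"]); print(n,p["mtx"].tolist(),p["world_from_camera"].round(3).tolist(),[k for k in p])
    for t in ("reamer_cassette","blade_cassette","collet_cassette","sleeve","dock","hammer","clamp","chuck_key"):
        print(t,[(round(d["p"],2),[round(float(x)) for x in d["uv"]]) for d in spot_in(t,p)][:4])
E
```

```text
pics
{'time': 0.0, 'qpos': [-1.489, 0.2872, 1.5782, 0.0, 1.2786, -0.15], 'dq': [-0.0016, -0.0001, -0.0006, 0.0, 0.0008, 0.0], 'joint_efforts': [-0.0, -40.5987, -29.2625, -0.0002, 0.0058, -0.0], 'eef_pos': [0.155, -0.6563, 0.2299], 'tcp_rot': [0.9933, 0.1156, 0.0, -0.0012], 'contact_force': [0.135, 0.4118, 0.272], 'wrist_torque': [0.0163, -0.021, -0.0268], 'opening': 1.0025622169685204}
scene [[441.89619074184816, 0.0, 315.39008015111335], [0.0, 441.89619074184816, 237.29789427895273], [0.0, 0.0, 1.0]] [[0.364, -0.568, 0.738, 1.339], [0.931, 0.233, -0.28, -0.263], [-0.013, 0.789, 0.614, 0.744], [0.0, 0.0, 0.0, 1.0]] ['pixels', 'mtx', 'world_from_camera', 'shot']
reamer_cassette [(0.58, [366, 229]), (0.56, [282, 241])]
blade_cassette [(0.56, [253, 245]), (0.47, [321, 286]), (0.3, [272, 266])]
collet_cassette [(0.92, [225, 253]), (0.76, [171, 280]), (0.68, [323, 283])]
sleeve [(0.76, [321, 235]), (0.5, [281, 243])]
dock [(0.63, [278, 263])]
hammer [(0.74, [201, 242])]
clamp [(0.94, [419, 194])]
chuck_key [(0.72, [303, 228])]
top [[619.0817294681783, 0.0, 311.6346193281052], [0.0, 619.0817294681783, 238.4334300226048], [0.0, 0.0, 1.0]] [[0.016, 0.987, -0.158, 0.348], [-1.0, 0.018, 0.01, 0.053], [0.013, 0.158, 0.987, 1.503], [0.0, 0.0, 0.0, 1.0]] ['pixels', 'mtx', 'world_from_camera', 'shot']
reamer_cassette [(0.87, [252, 263]), (0.67, [346, 266]), (0.57, [493, 292])]
blade_cassette [(0.72, [374, 267])]
collet_cassette [(0.85, [403, 267]), (0.68, [457, 261])]
sleeve [(0.62, [342, 278]), (0.6, [301, 266])]
dock [(0.57, [355, 280])]
hammer [(0.83, [409, 327])]
clamp [(0.56, [136, 313])]
chuck_key [(0.8, [301, 317])]
```

View pics/scene0.png

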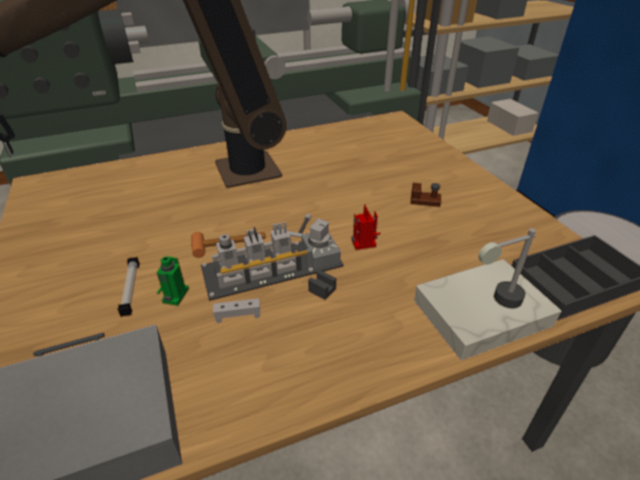

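View pics/top0.png

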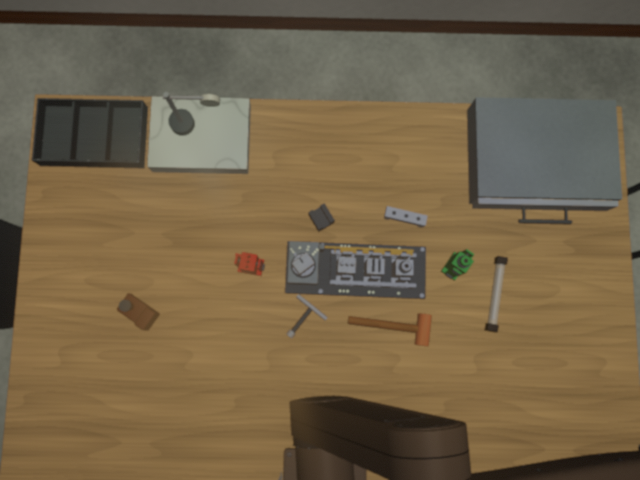

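Run:
```python
import cv2
a=cv2.imread("pics/scene0.png")[200:320,150:390]; cv2.imwrite("pics/scene0c.png",cv2.resize(a,None,fx=3.3,fy=3.3,interpolation=cv2.INTER_CUBIC))
a=cv2.imread("pics/top0.png")[220:350,230:430]; cv2.imwrite("pics/top0c.png",cv2.resize(a,None,fx=4,fy=4,interpolation=cv2.INTER_CUBIC))
```

```text
(no output)
```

View pics/scene0c.png

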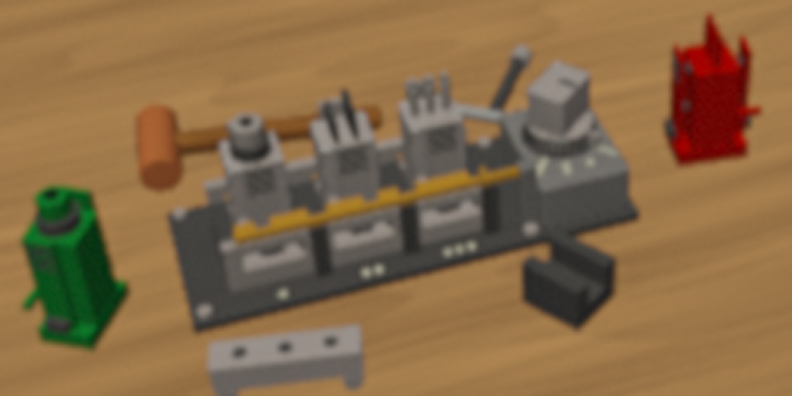

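View pics/top0c.png

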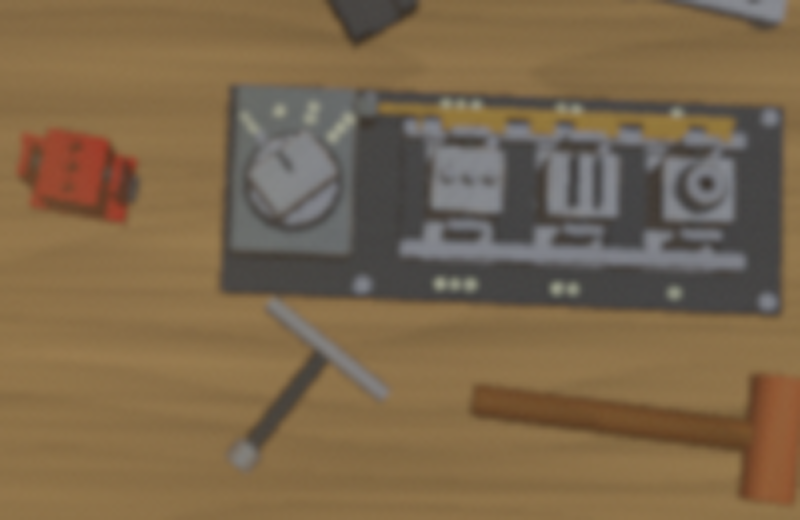

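The scene picture shows the dock at about (275,262). Its three steel cassettes are the collet (225,253), blades (253,245) and three shanks (281,241), which sits at the three dots.

What could be taken for the target:
- the steel cassette with three shanks: scene (281,241), top (346,266)
- the red look-alike: scene (366,229), top (252,263)
- the blade cassette: scene (253,245)
- the collet cassette: scene (225,253)
- the green look-alike: scene (171,280)

The crops show three shanks on the steel cassette by the sleeve, so the target is in bay 3 and the sleeve goes to 1.35. Next I'll find where the dock is.

```bash
cat > h.py <<'E'
from plant import *
import numpy as np, cv2
from scipy.optimize import least_squares
def proj(p,P):
    P=np.atleast_2d(P); T=np.linalg.inv(np.array(p["world_from_camera"])); c=P@T[:3,:3].T+T[:3,3]
    c=c*[1,-1,-1]; K=np.array(p["mtx"]); u=c@K.T; return u[:,:2]/u[:,2:]
def ray(p,uv,z):
    K=np.array(p["mtx"]);T=np.array(p["world_from_camera"]); d=np.linalg.inv(K)@[uv[0],uv[1],1]; d=T[:3,:3]@(d*[1,-1,-1]); o=T[:3,3]
    return o+d*(z-o[2])/d[2]
def dockpts(q,P):
    P=np.atleast_2d(P); c,s=np.cos(q[2]),np.sin(q[2]); return np.c_[q[0]+c*P[:,0]-s*P[:,1],q[1]+s*P[:,0]+c*P[:,1],P[:,2]]
E
python3 - <<'E'
from h import *
print(read_camera("top").keys())
for n in ("top","scene"):
    p=read_camera(n)
    for t,z in (("dock",0),("bay1",.01),("bay2",.01),("bay3",.01),("sleeve_grip",.086),("reamer_grip",.094),("reamer_cassette",.01),("blade_cassette",.01),("collet_cassette",.01)):
        for d in mark_of(t,p)[:2]: print(n,t,round(d["p"],2),np.round(d["uv"],1),ray(p,d["uv"],z).round(4)[:2])
    if n=="top":
        uv=np.array([[287,241.3],[425.8,246.8],[425,298.5],[285.5,293]])
        for a in uv: print(ray(p,a,.01).round(4))
        M=np.array([[.064,.17,.01],[.064,-.17,.01],[-.064,-.17,.01],[-.064,.17,.01]])
        r=least_squares(lambda q:(proj(p,dockpts(q,M))-uv).ravel(),[.45,0,0]); print(r.x,r.fun.round(2))
E
```

```text
dict_keys(['pixels', 'mtx', 'world_from_camera', 'shot'])
top dock 0.88 [354.8 274.7] [ 0.5014 -0.0693]
top dock 0.27 [347.7 268.2] [ 0.517  -0.0518]
top bay1 0.96 [372.3 269.1] [ 0.5147 -0.1109]
top bay1 0.78 [399.4 269.9] [ 0.514  -0.1768]
top bay2 0.96 [372.3 269.1] [ 0.5147 -0.1109]
top bay2 0.78 [399.4 269.9] [ 0.514  -0.1768]
top bay3 0.96 [372.3 269.1] [ 0.5147 -0.1109]
top bay3 0.78 [399.4 269.9] [ 0.514  -0.1768]
top sleeve_grip 0.9 [302.3 261.7] [0.5205 0.059 ]
top reamer_grip 0.9 [247.6 257.5] [0.5269 0.1844]
top reamer_grip 0.67 [345.1 265.1] [ 0.5134 -0.0393]
top reamer_cassette 0.92 [344.6 267.3] [ 0.5179 -0.0436]
top reamer_cassette 0.6 [252.2 266.7] [0.5154 0.1804]
top blade_cassette 0.74 [371.8 273.1] [ 0.505  -0.1097]
top collet_cassette 0.95 [452.4 264.7] [ 0.529  -0.3061]
top collet_cassette 0.65 [398.4 271.2] [ 0.5107 -0.1743]
[0.5792 0.0975 0.01  ]
[ 0.5718 -0.2417  0.01  ]
[ 0.4458 -0.2382  0.01  ]
[0.4532 0.0983 0.01  ]
[ 0.5125316  -0.07102719 -0.02121888] [-0.   -0.38  0.25 -0.43  0.61  0.35 -0.84  0.41]
scene dock 0.6 [273.  264.9] [ 0.5106 -0.0643]
scene bay1 0.97 [259.9 265.5] [ 0.5115 -0.0981]
scene bay1 0.68 [232.5 273.9] [ 0.5161 -0.1689]
scene bay2 0.97 [259.9 265.5] [ 0.5115 -0.0981]
scene bay2 0.68 [232.5 273.9] [ 0.5161 -0.1689]
scene bay3 0.97 [259.9 265.5] [ 0.5115 -0.0981]
scene bay3 0.68 [232.5 273.9] [ 0.5161 -0.1689]
scene sleeve_grip 0.84 [319.1 229.9] [0.5241 0.0572]
scene reamer_grip 0.98 [364.4 218.8] [0.5341 0.1763]
scene reamer_grip 0.57 [279.3 233.6] [ 0.5112 -0.0415]
scene reamer_cassette 0.92 [361.8 244.5] [0.5325 0.1747]
scene reamer_cassette 0.7 [258.9 266.7] [ 0.5149 -0.1016]
scene blade_cassette 0.82 [257.4 267.5] [ 0.5164 -0.1059]
scene blade_cassette 0.73 [323.  289.8] [0.6506 0.016 ]
scene collet_cassette 0.88 [231.8 273.1] [ 0.5126 -0.1698]
scene collet_cassette 0.86 [174.9 294.6] [ 0.5354 -0.3098]
```

Request:
jog_arm(targets="28 29 3 0 0 6 1;28 29 3 0 0 6 1;28 29 3 0 0 6 1;28 29 3 0 0 6 1;28 29 3 0 0 6 1;28 29 3 0 0 6 1;28 29 3 0 0 6 1;28 29 3 0 0 6 1;28 29 3 0 0 6 1;28 29 3 0 0 6 1")

```text
time: 2.78
eef_pos: [0.4353, -0.3608, 0.2614]
tcp_rot: [0.792, 0.61, -0.0, 0.002]
contact_force: [0.5, 0.1, -0.3]
opening: 0.998
```

```bash
cat >> h.py <<'E'
from scipy.spatial.transform import Rotation as R
def st():
    s=get_state(); Rm=R.from_quat(s["tcp_rot"]).as_matrix(); y=Rm[:,1]
    print("t",round(s["time"],2),"tcp",np.round(s["eef_pos"],4),"z",Rm[:,2].round(3),"yang",round(float(np.arctan2(y[1],y[0])),3),"open",round(s["opening"],3),"F",np.round(s["contact_force"],1),"q",np.round(s["qpos"],2))
    return s
E
python3 -c "
from h import *
st()"
```

```text
t 2.78 tcp [ 0.4353 -0.3608  0.2614] z [ 0.002 -0.004 -1.   ] yang -0.258 open 0.998 F [ 0.5  0.1 -0.3] q [-0.87  0.02  1.82 -0.    1.3  -0.61]
```

Request:
jog_arm(targets="5 41 0 0 0 5.2 1;5 41 0 0 0 5.2 1;5 41 0 0 0 5.2 1;5 41 0 0 0 5.2 1;5 41 0 0 0 5.2 1;5 41 0 0 0 5.2 1;5 41 0 0 0 5.2 1;5 41 0 0 0 5.2 1;5 41 0 0 0 5.2 1;5 41 0 0 0 5.2 1")

```text
time: 3.62
eef_pos: [0.4871, 0.0528, 0.2655]
tcp_rot: [0.423, 0.906, 0.004, 0.007]
contact_force: [-0.2, -0.5, -0.2]
opening: 1.004
```

Run:
```python
from h import *
st()
p=read_camera("wrist"); cv2.imwrite("pics/w1.png",p["pixels"]); print(p["mtx"].round(1).tolist(),p["world_from_camera"].round(3).tolist())
for t,z in (("sleeve_grip",.086),("reamer_grip",.094)):
    for d in mark_of(t,p)[:2]: print(t,round(d["p"],2),np.round(d["uv"],1),ray(p,d["uv"],z).round(4)[:2])
st()
```

```text
t 3.62 tcp [0.4871 0.0528 0.2655] z [ 0.017  0.001 -1.   ] yang 0.697 open 1.004 F [-0.2 -0.5 -0.2] q [-0.1  -0.17  1.99  0.    1.3  -0.8 ]
[[406.7, 0.0, 322.1], [0.0, 406.7, 235.2], [0.0, 0.0, 1.0]] [[0.766, -0.603, -0.221, 0.432], [0.642, 0.726, 0.244, 0.116], [0.013, -0.329, 0.944, 0.406], [0.0, 0.0, 0.0, 1.0]]
sleeve_grip 0.74 [353.1 220.7] [0.5183 0.0596]
reamer_grip 0.75 [468.2 100.1] [0.5199 0.1842]
reamer_grip 0.63 [276.9 307.3] [ 0.5173 -0.0399]
t 3.77 tcp [0.4871 0.0535 0.2652] z [ 0.016  0.001 -1.   ] yang 0.699 open 1.002 F [ 0.2 -0.4 -0.2] q [-0.1  -0.17  1.99  0.    1.3  -0.8 ]
```

View pics/w1.png

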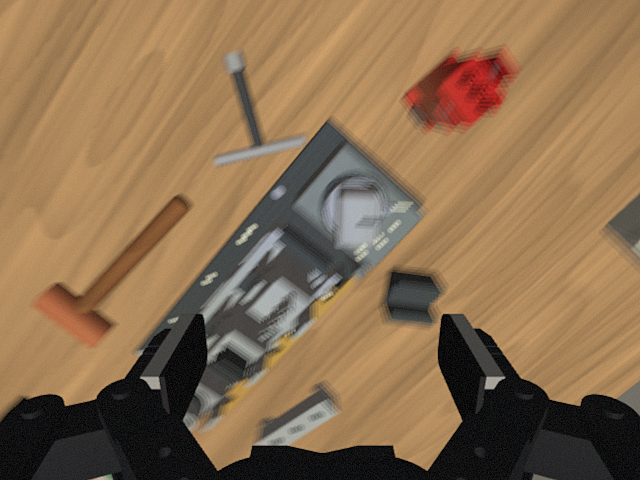

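The picture is motion-blurred, so I'll let the arm settle and look again.

Request:
jog_arm(targets="0 0 0 0 0 0 1;0 0 0 0 0 0 1")

```text
time: 3.93
eef_pos: [0.487, 0.0531, 0.2653]
tcp_rot: [0.423, 0.906, 0.003, 0.007]
contact_force: [0.0, -0.0, 0.8]
opening: 1.005
```

Run:
```python
from h import *
p=read_camera("wrist"); cv2.imwrite("pics/w2.png",p["pixels"]); np.savez("w2.npz",mtx=p["mtx"],world_from_camera=p["world_from_camera"])
for t,z in (("sleeve_grip",.086),("reamer_grip",.094)):
    for d in mark_of(t,p)[:2]: print(t,round(d["p"],2),np.round(d["uv"],1),ray(p,d["uv"],z).round(4)[:2])
st()
cv2.imwrite("pics/w2c.png",cv2.resize(p["pixels"][110:430,130:450],None,fx=1.85,fy=1.85,interpolation=cv2.INTER_CUBIC))
```

```text
sleeve_grip 0.77 [353.4 217.8] [0.5167 0.0619]
reamer_grip 0.6 [278.  307.1] [ 0.5178 -0.0389]
reamer_grip 0.59 [467.8 101.5] [0.5201 0.1835]
t 4.08 tcp [0.4871 0.0524 0.2653] z [ 0.016 -0.    -1.   ] yang 0.697 open 0.997 F [ 0.5  0.3 -0.8] q [-0.1  -0.17  1.99  0.    1.3  -0.8 ]
```

View pics/w2c.png

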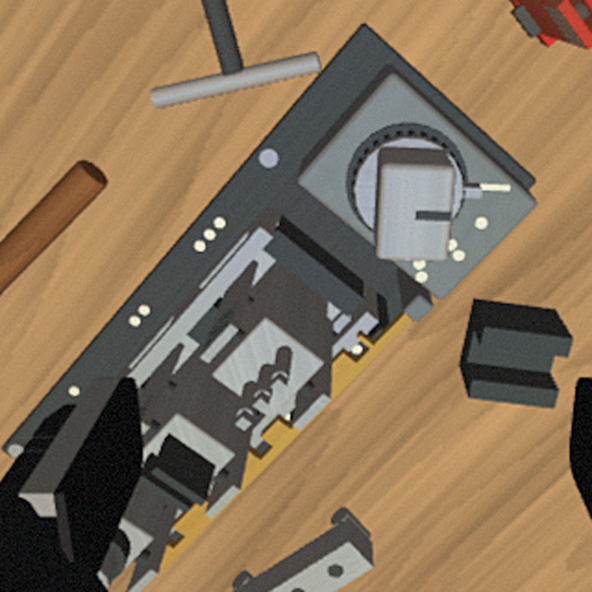

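Run:
```python
from h import *
p=dict(np.load("w2.npz"))
c=lambda L:np.array(L,float)/1.85+[130-.23,110-.23]
pl=c([(363,25),(533,180),(5,448)])
M=np.array([[-.064,.17,.01],[.064,.17,.01],[-.064,-.17,.01]])
r=least_squares(lambda q:(proj(p,dockpts(q,M))-pl).ravel(),[.51,-.07,0]); print("dock",r.x.round(4),r.fun.round(2))
q=r.x
print("sleeve axis",dockpts(q,[0,.128,.086]).round(4),"bay3",dockpts(q,[0,.028,.01]).round(4))
g=c([(378,163),(457,165),(447,261),(376,258)])
W=np.array([ray(p,a,.101) for a in g]); print(W.round(4)); print("grip ctr",W.mean(0).round(4))
a=((W[1]-W[0])+(W[2]-W[3]))[:2]; print("nose ang",np.arctan2(a[1],a[0]), np.linalg.norm(a)/2)
b=((W[2]-W[1])+(W[3]-W[0]))[:2]; print("long ang",np.arctan2(b[1],b[0]), np.linalg.norm(b)/2)
# cassette top corners z=.1
k=c([(265,320),(327,365),(283,412),(213,372)]); W=np.array([ray(p,a,.1) for a in k]); print(W.round(4),W.mean(0).round(4))
img=cv2.imread("pics/w2.png")
P=[[x,y,.01] for x in(-.064,.064) for y in(-.17,.17)]+[[0,.128,z] for z in(.05,.101)]+[[sx*.018,.028+sy*.02,.1] for sx in(-1,1) for sy in(-1,1)]
for u in proj(p,dockpts(q,P)): cv2.circle(img,tuple(np.round(u).astype(int)),2,(0,0,255),-1)
cv2.imwrite("pics/w2o.png",cv2.resize(img[110:430,130:450],None,fx=1.85,fy=1.85))
```

```text
dock [ 0.5153 -0.0682 -0.016 ] [-0.51 -1.77  3.07  0.41 -2.81  2.94]
sleeve axis [[0.5174 0.0598 0.086 ]] bay3 [[ 0.5158 -0.0402  0.01  ]]
[[0.4907 0.067  0.101 ]
 [0.5165 0.0874 0.101 ]
 [0.5423 0.0529 0.101 ]
 [0.5176 0.0342 0.101 ]]
grip ctr [0.5168 0.0604 0.101 ]
nose ang 0.6595071246705771 0.031988427489796425
long ang -0.9064079798273316 0.042688075066488244
[[ 0.4989 -0.0205  0.1   ]
 [ 0.5347 -0.0204  0.1   ]
 [ 0.5346 -0.0528  0.1   ]
 [ 0.4967 -0.0566  0.1   ]] [ 0.5163 -0.0376  0.1   ]
```

View pics/w2o.png

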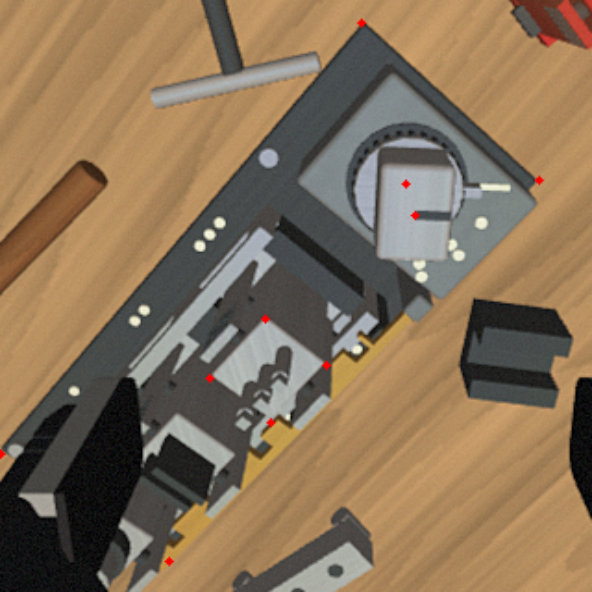

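Run:
```python
import plant
for n in dir(plant):
    if not n.startswith("__"): 
        v=getattr(plant,n); print(n, v if isinstance(v,(int,float,str,list,tuple,dict)) else type(v))
```

```text
Unreachable <class 'type'>
get_state <class 'function'>
grasp_offset 0.0187
mark_of <class 'function'>
read_camera <class 'function'>
sign_off <class 'function'>
silhouettes <class 'function'>
spot_in <class 'function'>
```

Request:
jog_arm(targets="8 2 -20 0 0.5 -1 1;8 2 -25 0 0.4 -1.2 1;8 2 -25 0 0 0 1;6 2 -25 0 0 0 1;0 0 -25 0 0 0 1;0 0 0 0 0 0 1")

```text
time: 4.58
eef_pos: [0.5208, 0.0528, 0.145]
tcp_rot: [0.448, 0.894, 0.001, 0.005]
contact_force: [-0.0, 0.4, -1.3]
opening: 1.001
```

Run:
```python
from h import *
st()
p=read_camera("wrist"); cv2.imwrite("pics/w3.png",p["pixels"]); np.savez("w3.npz",mtx=p["mtx"],world_from_camera=p["world_from_camera"])
for t,z in (("sleeve_grip",.086),("reamer_grip",.094)):
    for d in mark_of(t,p)[:2]: print(t,round(d["p"],2),np.round(d["uv"],1),ray(p,d["uv"],z).round(4)[:2])
```

```text
t 4.58 tcp [0.5208 0.0528 0.145 ] z [ 0.01  -0.002 -1.   ] yang 0.641 open 1.001 F [-0.   0.4 -1.3] q [-0.09  0.04  2.03 -0.    1.07 -0.73]
sleeve_grip 0.7 [322.8 247.4] [0.517  0.0599]
reamer_grip 0.61 [217.4 382. ] [ 0.516  -0.0391]
reamer_grip 0.57 [495.8  42.6] [0.5184 0.1821]
```

View pics/w3.png

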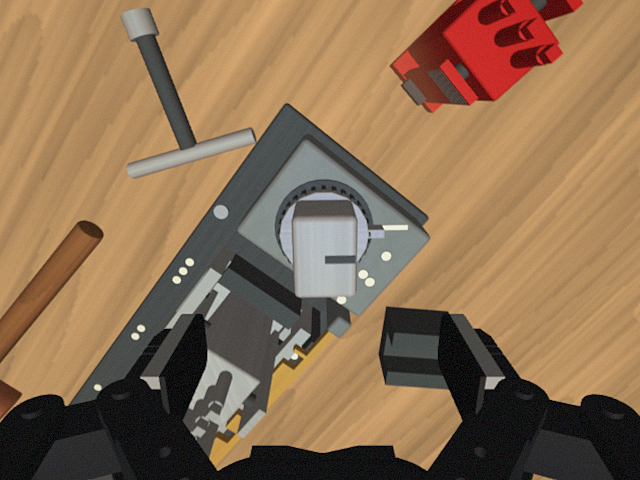

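Request:
jog_arm(targets="-2 4 -15 0 0.4 1 1;-2 4 -20 0 0.2 0 1;0 1 -20 0 0 0 1;0 0 -15 0 0 0 1;0 0 0 0 0 0 1")

```text
time: 5.15
eef_pos: [0.5274, 0.0614, 0.0891]
tcp_rot: [0.439, 0.898, 0.005, 0.015]
contact_force: [0.5, 0.5, 0.1]
opening: 0.999
```

Run:
```python
from h import *
st()
```

```text
t 5.15 tcp [0.5274 0.0614 0.0891] z [ 0.032 -0.004 -0.999] yang 0.662 open 0.999 F [0.5 0.5 0.1] q [-0.07  0.12  2.05 -0.    0.94 -0.73]
```

Request:
jog_arm(targets="-5 -1 0 0 0.9 0 1;-5 0 0 0 0.9 0 1;0 0 0 0 0 0 1")

```text
time: 5.4
eef_pos: [0.5181, 0.0604, 0.0919]
tcp_rot: [0.439, 0.899, -0.002, 0.002]
contact_force: [0.1, 0.2, 0.5]
opening: 0.999
```

Run:
```python
from h import *
st()
```

```text
t 5.4 tcp [0.5181 0.0604 0.0919] z [ 0.001 -0.005 -1.   ] yang 0.663 open 0.999 F [0.1 0.2 0.5] q [-0.08  0.11  2.06 -0.01  0.97 -0.74]
```

Request:
jog_arm(targets="-2 0 -11 0 0.4 0 1;-2 0 -11 0 0.4 0 1;0 0 0 0 0 0 1")

```text
time: 5.65
eef_pos: [0.5161, 0.0602, 0.0718]
tcp_rot: [0.439, 0.899, -0.004, -0.002]
contact_force: [-1.1, -0.3, -1.0]
opening: 1.001
```

Run:
```python
from h import *
st()
p=read_camera("wrist"); cv2.imwrite("pics/w4.png",p["pixels"])
```

```text
t 5.65 tcp [0.5161 0.0602 0.0718] z [-0.007 -0.005 -1.   ] yang 0.663 open 1.001 F [-1.1 -0.3 -1. ] q [-0.08  0.14  2.06 -0.01  0.94 -0.74]
```

View pics/w4.png

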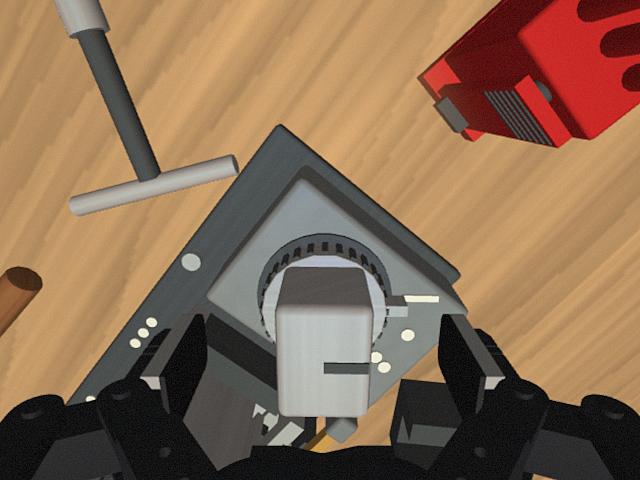

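The grip is centred between the fingers at about (323,365), and the nose points at the dash. Closing now.

Request:
jog_arm(targets="0 0 -1 0 -0.3 0 -1;0 0 0 0 0 0 -1;0 0 0 0 0 0 -1;0 0 0 0 0 0 -1;0 0 0 0 0 0 -1;0 0 0 0 0 0 -1", force=40)

```text
time: 6.2
eef_pos: [0.5169, 0.0602, 0.0715]
tcp_rot: [0.439, 0.899, -0.002, 0.001]
contact_force: [-0.2, 0.1, -1.7]
opening: 0.368
```

Run:
```python
from h import *
s=st(); print(s["wrist_torque"])
```

```text
t 6.2 tcp [0.5169 0.0602 0.0715] z [ 0.    -0.005 -1.   ] yang 0.663 open 0.368 F [-0.2  0.1 -1.7] q [-0.08  0.14  2.07 -0.01  0.93 -0.74]
[ 0.04036369 -0.09631217 -0.06054592]
```

Request:
jog_arm(targets="0 0 0 0 0 -6 -1;0 0 0 0 0 -6.5 -1;0 0 0 0 0 -6.5 -1;0 0 0 0 0 -6.5 -1;0 0 0 0 0 -6.5 -1;0 0 0 0 0 -6.5 -1;0 0 0 0 0 -6.5 -1;0 0 0 0 0 -6.5 -1;0 0 0 0 0 -6.5 -1;0 0 0 0 0 0 -1")

```text
time: 7.03
eef_pos: [0.5183, 0.0604, 0.0715]
tcp_rot: [0.832, 0.555, -0.002, 0.002]
contact_force: [-0.0, 0.1, -0.7]
opening: 0.37
```

Run:
```python
from h import *
s=st(); print(s["wrist_torque"])
```

```text
t 7.03 tcp [0.5183 0.0604 0.0715] z [-0.001 -0.006 -1.   ] yang -0.393 open 0.37 F [-0.   0.1 -0.7] q [-0.08  0.15  2.06 -0.01  0.93  0.32]
[ 0.09347227  0.07945809 -0.00302593]
```

Remaining turn to -0.693: 0.30 rad, or 17.2°.

Request:
jog_arm(targets="-0.5 0 0 0 0 -6 -1;-0.5 0 0 0 0 -6 -1;0 0 0 0 0 -5.5 -1;0 0 0 0 0 0 -1;0 0 0 0 0 0 -1")

```text
time: 7.45
eef_pos: [0.5186, 0.0602, 0.0715]
tcp_rot: [0.906, 0.423, -0.001, 0.003]
contact_force: [0.4, -0.7, -1.1]
opening: 0.368
```

Run:
```python
from h import *
s=st(); print(s["wrist_torque"])
p=read_camera("wrist"); cv2.imwrite("pics/w5.png",p["pixels"])
```

```text
t 7.45 tcp [0.5186 0.0602 0.0715] z [ 0.001 -0.005 -1.   ] yang -0.697 open 0.368 F [ 0.4 -0.7 -1.1] q [-0.08  0.15  2.06 -0.01  0.93  0.62]
[ 0.18942545  0.20136779 -0.02204594]
```

View pics/w5.png

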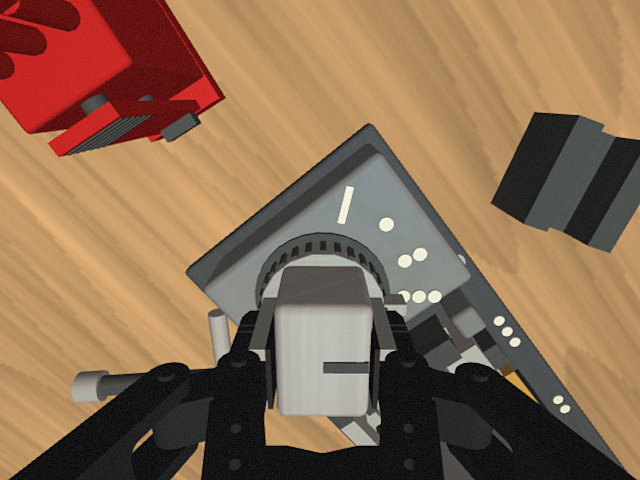

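The nose now points at the three dots at (400–435,297). Releasing and rising.

Request:
jog_arm(targets="0 0 0 0 0 0 0.4;0 0 0 0 0 0 0.4;0 0 0 0 0 0 0.4;0 0 10 0 0 0 0.4;0 0 20 0 0 0 0.4;-2 0 30 0 0 0 0.4;-4 -6 30 0 0 7 0.4;-4 -10 25 0 0 7 0.4;-4 -10 15 0 0 7 0.4;0 -10 0 0 0 7 0.4")

```text
time: 8.33
eef_pos: [0.5015, 0.0248, 0.2104]
tcp_rot: [0.769, 0.639, -0.002, 0.006]
contact_force: [0.6, -0.5, 0.9]
opening: 0.702
```

Run:
```python
from h import *
s=st()
p=read_camera("top")
for t,z in (("sleeve_grip",.086),("reamer_grip",.094)):
    for d in mark_of(t,p)[:2]: print(t,round(d["p"],2),np.round(d["uv"],1),ray(p,d["uv"],z).round(4)[:2])
cv2.imwrite("pics/t6.png",p["pixels"])
```

```text
t 8.33 tcp [0.5015 0.0248 0.2104] z [ 0.003 -0.012 -1.   ] yang -0.184 open 0.702 F [ 0.6 -0.5  0.9] q [-0.15 -0.08  2.02 -0.01  1.2   0.04]
sleeve_grip 0.46 [303.6 265.6] [0.5115 0.0558]
reamer_grip 0.74 [247.4 260.9] [0.5191 0.1846]
reamer_grip 0.52 [346.8 263.3] [ 0.5177 -0.0431]
```

Request:
jog_arm(targets="2 -20 0 0 0 5 1;2 -20 0 0 0 4.5 1;2 -20 0 0 0 0 1;2 -4 0 0 0 0 1;0 0 0 0 0 0 1;0 0 0 0 0 0 1")

```text
time: 8.98
eef_pos: [0.5051, -0.0367, 0.2009]
tcp_rot: [0.72, 0.694, -0.006, -0.002]
contact_force: [0.5, 0.9, 0.7]
opening: 0.999
```

Run:
```python
from h import *
s=st()
p=read_camera("wrist"); cv2.imwrite("pics/w7.png",p["pixels"]); np.savez("w7.npz",mtx=p["mtx"],world_from_camera=p["world_from_camera"])
for t,z in (("sleeve_grip",.086),("reamer_grip",.094),("reamer_cassette",.01)):
    for d in mark_of(t,p)[:2]: print(t,round(d["p"],2),np.round(d["uv"],1),ray(p,d["uv"],z).round(4)[:2])
```

```text
t 8.98 tcp [ 0.5051 -0.0367  0.2009] z [-0.012 -0.005 -1.   ] yang -0.036 open 0.999 F [0.5 0.9 0.7] q [-0.27 -0.06  2.01 -0.01  1.2  -0.23]
sleeve_grip 0.65 [341.2  68.8] [0.5184 0.0613]
sleeve_grip 0.31 [337.8 202.6] [ 0.5145 -0.0189]
reamer_grip 0.8 [339.  236.7] [ 0.5147 -0.0395]
reamer_cassette 0.74 [337.2 202.3] [ 0.5154 -0.0381]
```

View pics/w7.png

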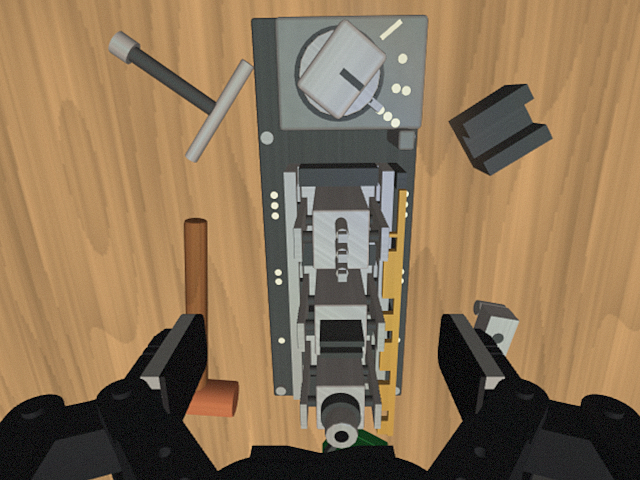

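The nose at (375,103) points at the three dots. The reamer cassette's top is around (340,236). I'll measure it from its top corners.

Run:
```python
from h import *
p=dict(np.load("w7.npz")); im=cv2.imread("pics/w7.png")
cv2.imwrite("pics/w7c.png",cv2.resize(im[160:310,260:440],None,fx=4,fy=4,interpolation=cv2.INTER_CUBIC))
W=np.array([ray(p,a,.1) for a in [(313,207),(369,207),(366,265),(314,267)]]); print(W.round(4),W.mean(0).round(4))
for q in ([.5153,-.0682,-.016],):
  print(proj(p,dockpts(q,[[0,.128,.101],[-.018,.048,.1],[.018,.048,.1],[.018,.008,.1],[-.018,.008,.1],[-.029,.028,.108],[.029,.028,.108]])).round(1))
```

```text
[[ 0.499  -0.0176  0.1   ]
 [ 0.5333 -0.0187  0.1   ]
 [ 0.5315 -0.0572  0.1   ]
 [ 0.4979 -0.0576  0.1   ]] [ 0.5154 -0.0378  0.1   ]
[[340.3  70.2]
 [311.7 210.8]
 [370.2 209.9]
 [369.  269.6]
 [313.4 270.3]
 [294.2 245.9]
 [388.9 244.6]]
```

View pics/w7c.png

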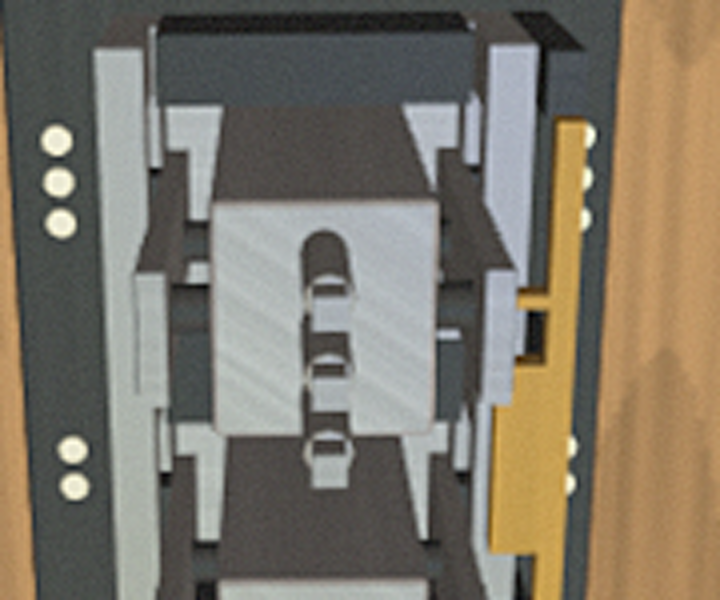

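Request:
jog_arm(targets="3 -1 -18 0.3 -0.3 1.1 1;3 -1 -20 0 0 0 1;2 -1 -20 0 0.2 0 1;1 0 -18 0 0.2 0 1;0 0 0 0 0 0 1;0 0 0 0 0 0 1")

```text
time: 9.68
eef_pos: [0.5161, -0.0359, 0.126]
tcp_rot: [0.71, 0.704, -0.003, -0.002]
contact_force: [-0.0, -0.5, 0.6]
opening: 0.994
```

Run:
```python
from h import *
s=st()
p=read_camera("wrist"); cv2.imwrite("pics/w8.png",p["pixels"])
for t,z in (("reamer_grip",.094),):
    for d in mark_of(t,p)[:2]: print(t,round(d["p"],2),np.round(d["uv"],1),ray(p,d["uv"],z).round(4)[:2])
print(proj(p,dockpts([.5153,-.0682,-.016],[[-.029,.028,.108],[.029,.028,.108]])).round(1))
```

```text
t 9.68 tcp [ 0.5161 -0.0359  0.126 ] z [-0.006 -0.001 -1.   ] yang -0.01 open 0.994 F [-0.  -0.5  0.6] q [-0.26  0.06  2.04 -0.    1.05 -0.25]
reamer_grip 0.76 [322.9 293.9] [ 0.5163 -0.0408]
[[255.6 306.6]
 [387.4 307.8]]
```

View pics/w8.png

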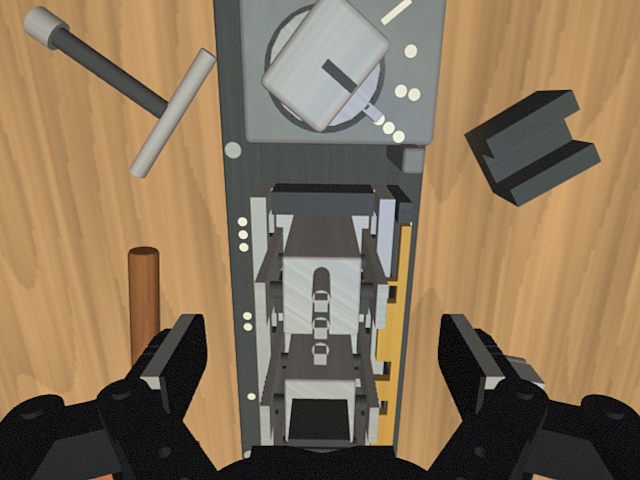

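Catch tops lie at (256,306) and (387,307), centred at column 322 between the fingers at 323. I'll shift y by -4 mm and go down.

Request:
jog_arm(targets="-1 -2 -14 0 0.2 -0.4 1;-1 -2 -16 0 0.2 0 1;-1 -1 -16 0 0.2 0 1;-1 0 -8 0 0.1 0 1;0 0 0 0 0 0 1;0 0 0 0 0 0 1")

```text
time: 10.28
eef_pos: [0.5159, -0.0422, 0.0753]
tcp_rot: [0.713, 0.701, -0.004, 0.0]
contact_force: [0.6, 0.3, 0.2]
opening: 0.997
```

Run:
```python
from h import *
s=st()
p=read_camera("wrist"); cv2.imwrite("pics/w9.png",p["pixels"])
```

```text
t 10.28 tcp [ 0.5159 -0.0422  0.0753] z [-0.005 -0.005 -1.   ] yang -0.018 open 0.997 F [0.6 0.3 0.2] q [-0.27  0.13  2.07 -0.01  0.94 -0.25]
```

View pics/w9.png

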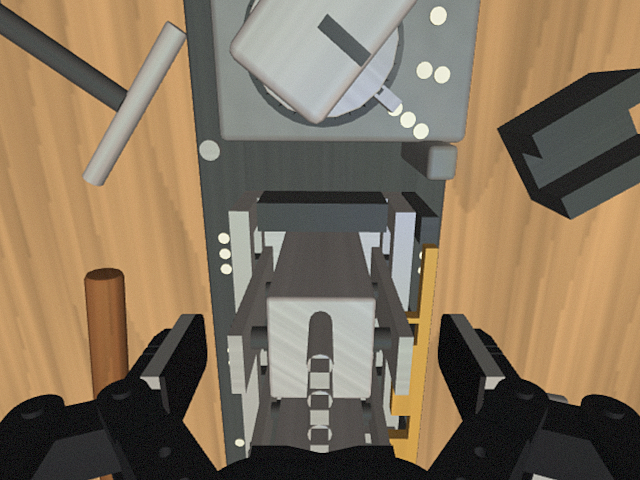

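Request:
jog_arm(targets="0 2 0 0 -0.2 0 -1;0 0 0 0 0 0 -1;0 0 0 0 0 0 -1;0 0 0 0 0 0 -1;0 0 0 0 0 0 -1;0 0 0 0 0 0 -1", force=40)

```text
time: 10.83
eef_pos: [0.5167, -0.0402, 0.0799]
tcp_rot: [0.713, 0.701, -0.002, 0.002]
contact_force: [0.4, 0.4, -3.6]
opening: 0.477
```

Run:
```python
from h import *
s=st(); print(s["opening"]*85)
p=read_camera("wrist"); cv2.imwrite("pics/w10.png",p["pixels"])
```

```text
t 10.83 tcp [ 0.5167 -0.0402  0.0799] z [-0.    -0.007 -1.   ] yang -0.017 open 0.477 F [ 0.4  0.4 -3.6] q [-0.27  0.13  2.07 -0.01  0.95 -0.25]
40.547421085435396
```

View pics/w10.png

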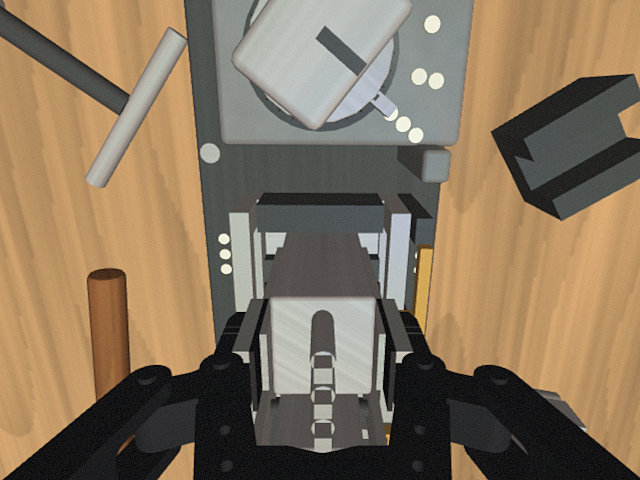

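Request:
jog_arm(targets="0 0 0 0 0 0 -1;0 0 0 0 0 0 -1")

```text
time: 11.05
eef_pos: [0.5166, -0.0401, 0.0797]
tcp_rot: [0.713, 0.701, -0.003, 0.002]
contact_force: [-1.6, 0.2, -0.2]
opening: 0.476
```

Run:
```python
from h import *
s=st(); print(s["opening"]*85)
p=read_camera("scene"); cv2.imwrite("pics/s10.png",cv2.resize(p["pixels"][180:310,190:370],None,fx=4,fy=4,interpolation=cv2.INTER_CUBIC))
```

```text
t 11.05 tcp [ 0.5166 -0.0401  0.0797] z [-0.001 -0.007 -1.   ] yang -0.017 open 0.476 F [-1.6  0.2 -0.2] q [-0.27  0.13  2.07 -0.01  0.95 -0.25]
40.500642749717045
```

View pics/s10.png

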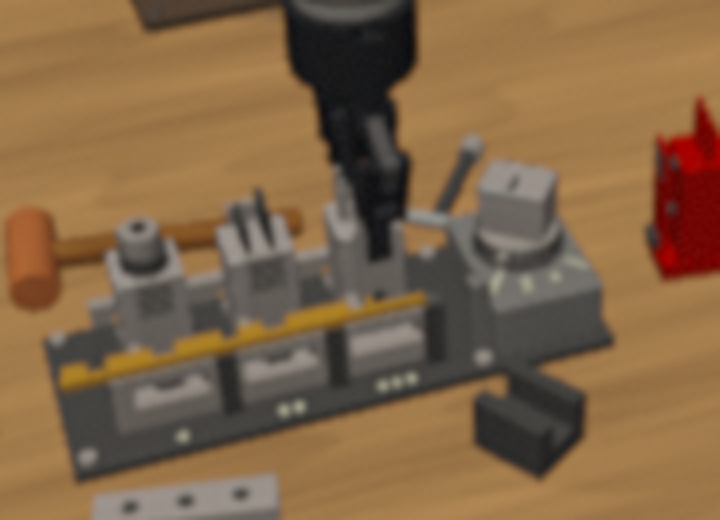

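Request:
jog_arm(targets="0 0 3 0 0 0 -1;0 0 4 0 0 0 -1;0 0 4 0 0 0 -1;0 0 0 0 0 0 -1")

```text
time: 11.43
eef_pos: [0.5152, -0.0396, 0.0893]
tcp_rot: [0.713, 0.701, -0.003, 0.001]
contact_force: [0.5, -0.3, -3.2]
opening: 0.476
```

Run:
```python
from h import *
s=st()
p=read_camera("wrist"); cv2.imwrite("pics/w11.png",p["pixels"])
```

```text
t 11.43 tcp [ 0.5152 -0.0396  0.0893] z [-0.004 -0.005 -1.   ] yang -0.017 open 0.476 F [ 0.5 -0.3 -3.2] q [-0.27  0.11  2.07 -0.01  0.97 -0.25]
```

View pics/w11.png

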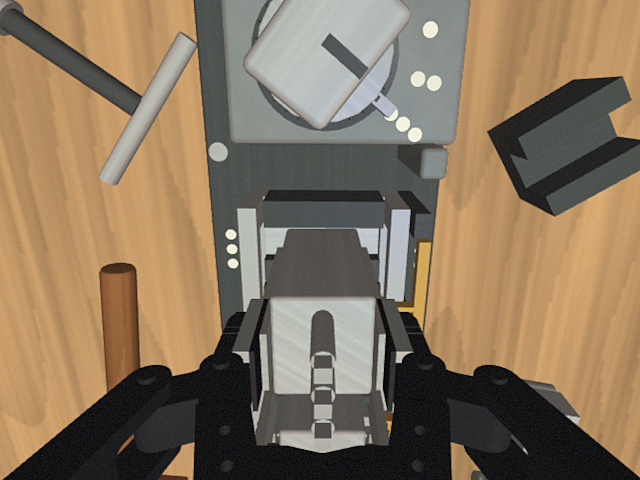

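The cassette comes up with the fingers: it keeps its place in the picture and the load is about 3 N. Continuing straight up.

Request:
jog_arm(targets="1.5 -0.3 5 0 -0.2 0 -1;0.5 0 6 0 0 0 -1;0.5 0 6 0 0 0 -1;0.5 0 6 0 0 0 -1;0 0 0 0 0 0 -1")

```text
time: 11.9
eef_pos: [0.5175, -0.0397, 0.1136]
tcp_rot: [0.713, 0.701, -0.002, 0.001]
contact_force: [0.5, -0.1, -3.2]
opening: 0.473
```

Run:
```python
from h import *
s=st()
```

```text
t 11.9 tcp [ 0.5175 -0.0397  0.1136] z [-0.002 -0.005 -1.   ] yang -0.017 open 0.473 F [ 0.5 -0.1 -3.2] q [-0.27  0.08  2.05 -0.01  1.02 -0.25]
```

Request:
jog_arm(targets="-1 0 7 0 0 0 -1;0 0 8 0 0 0 -1;0 0 8 0 0 0 -1;0 0 8 0 0 0 -1;0 0 0 0 0 0 -1")

```text
time: 12.32
eef_pos: [0.5165, -0.0397, 0.1487]
tcp_rot: [0.713, 0.701, -0.002, 0.001]
contact_force: [0.2, 0.5, -2.8]
opening: 0.477
```

Run:
```python
from h import *
s=st()
```

```text
t 12.32 tcp [ 0.5165 -0.0397  0.1487] z [-0.001 -0.005 -1.   ] yang -0.017 open 0.477 F [ 0.2  0.5 -2.8] q [-0.27  0.03  2.03 -0.01  1.09 -0.25]
```

Request:
jog_arm(targets="0 0 10 0 0 0 -1;0 0 13 0 0 0 -1;0 0 13 0 0 0 -1;0 0 13 0 0 0 -1;0 0 10 0 0 0 -1;0 0 4 0 0 0 -1;0 0 0 0 0 0 -1;0 0 0 0 0 0 -1")

```text
time: 12.98
eef_pos: [0.5154, -0.0394, 0.2175]
tcp_rot: [0.713, 0.701, -0.002, 0.001]
contact_force: [-0.0, -0.4, -4.4]
opening: 0.476
```

Run:
```python
from h import *
s=st()
p=read_camera("scene"); cv2.imwrite("pics/s12.png",cv2.resize(p["pixels"][150:310,180:390],None,fx=3.7,fy=3.7,interpolation=cv2.INTER_CUBIC))
for d in mark_of("reamer_cassette",p)[:3]: print(d["p"],d["uv"])
print("pred",proj(p,[[.516,-.04,s["eef_pos"][2]+.0187-.084-.0045]]))
p=read_camera("wrist"); cv2.imwrite("pics/w12.png",p["pixels"])
```

```text
t 12.98 tcp [ 0.5154 -0.0394  0.2175] z [-0.001 -0.005 -1.   ] yang -0.017 open 0.476 F [-0.  -0.4 -4.4] q [-0.27 -0.05  1.97 -0.01  1.22 -0.25]
0.58 [279.6, 217.8]
pred [[279.10551257 216.40763171]]
```

View pics/s12.png

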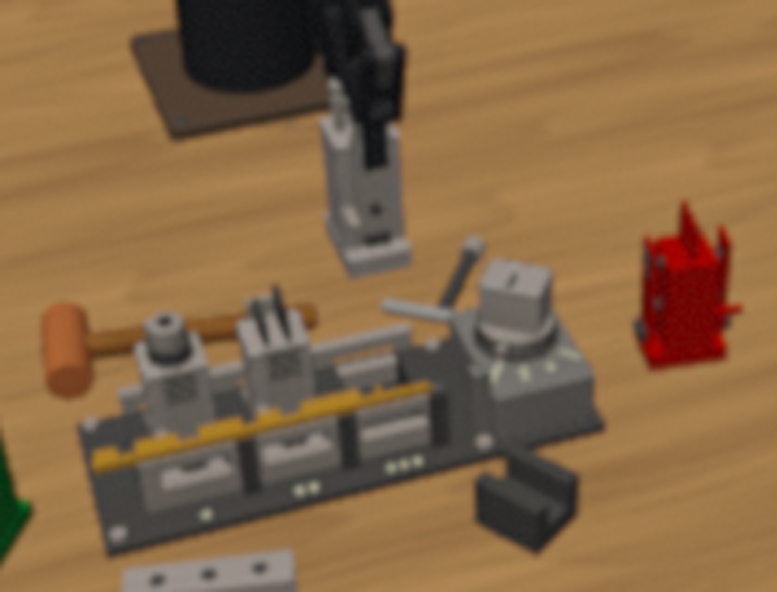

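View pics/w12.png

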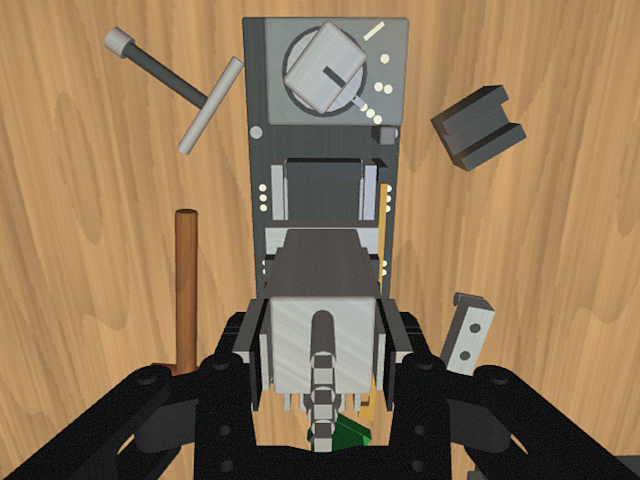

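The cassette hangs upright at about (279,217) in the scene picture, with its foot about 0.147 m above the shelf. Bay 3 is empty, the other two cassettes are seated, and the nose is at the three dots. Handing in.

Run:
```python
from h import *
s=st(); print(np.abs(s["dq"]).max()); print(sign_off()); st()
```

```text
t 13.13 tcp [ 0.515  -0.0393  0.2165] z [-0.003 -0.004 -1.   ] yang -0.017 open 0.479 F [ 0.1  0.  -4.8] q [-0.27 -0.05  1.98 -0.01  1.22 -0.25]
0.005437312810601785
the job is handed in; nothing more can be done
None
the job is handed in; nothing more can be done
```

The job is handed in at about 13.1 s. The three-shank steel cassette was in bay 3. I turned the sleeve from the dash to the three dots, let go of it, pinched the cassette's catches with 40 N and lifted it straight out.

**Last checks:**
- **Cassette:** the foot is about 0.147 m above the shelf, worked out from the tool height. The network's mark in the scene picture was within 1.5 pixels of that. The tool tilts under 0.01 rad, the arm was still (joint speeds under 0.006 rad/s), and the wrist carries about 4 to 5 N.
- **Sleeve:** the nose still points at the three dots. It was released at about 1.35 rad, judged from the gripper's angle.
- **Surroundings:** the blade and collet cassettes look seated and bay 3 is empty. The last scene and wrist pictures show no bystander moved, but they do not cover all of them (the clamp and the reamer tube are outside), and I did not measure the positions.

**Disagreed or not checked:**
- **Catch travel:** I could not read it directly. The gripper's opening suggests about 40 mm if read linearly, where 46 mm is expected fully pinched. Both plates look pressed in evenly, and the teeth cleared the rails without a rise in force.
- **Closing:** the tool rose about 4 mm while the fingers closed, so the grip sits that much higher on the catch plates than planned.

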